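Load a tea tin into a spring-fed lane and hold it back on the stops

ROBOT

A 7-joint arm with a two-finger parallel gripper is mounted at the origin on the work surface. World frame = base frame: x ahead of the robot, y to its left, z up, the work surface at z = 0. Lengths are in m, angles in rad, forces in N, time in s.
With the tool pointing down it reaches from about 0.35 to 0.9 m from the base axis. Payload 8.1 kg.
Tool frame: the origin (TCP) lies midway between the tips of the shut fingers; the grasp point (between the pads) lies 19 mm behind it; z points along the fingers, y is the line along which they close (so a half turn about z gives the same grasp; the last joint's range is limited). The gripper opens to 92 mm and grips with 3 to 60 N. Pads are 19 mm wide; open, the fingers measure 130 mm over their backs; the gripper's body (75 mm by 190 mm) begins 47 mm behind the grasp point.
Start: joints at [1.095, 0.434, 0.025, 1.573, -0.012, 1.134, -0.075], TCP at [0.228, -0.582, 0.227] pointing down, gripper open.
Joint ranges: [-2.62, 2.62], [-0.44, 2.09], [-1.27, 1.32], [0.08, 2.57], [-1.32, 4.46], [0.12, 2], [-2.74, 2.74]. Speed limits (rad/s): [2.22, 2.22, 3.01, 3.01, 3.14, 3.14, 3.14].

INTERFACE

Orientations are given as a rotation vector (axis times angle).
In Python, from cell import arm gives the robot as it stands.
- The arm moves only by the tool carry_out, never from a script. Its arguments are lists of equal length, an entry for each row: "claw": the finger opening in cm, from 0 to 9.18; "delta_pos": the shift along the tool's x, y, z in cm, a list of three; "angular": the turn, a rotation vector about the tool's x, y, z in rad, a list of three. In form: {"claw": [claw, ...], "delta_pos": [[dx, dy, dz], ...], "angular": [[ax, ay, az], ...]}. A call has 1 to 20 rows; each row shifts and turns the commanded pose from where the row before left it, along the tool's axes as they then stand; what a row does not reach is not made up. A row lasts 1/10 s, in which the tool goes at most 50 mm and 8.59 degrees, less where a joint would pass 70% of its speed; a pose out of reach is approached as far as the arm can. A call with a gripper value outside its range is refused whole. The fingers move at their own pace and stop on an object; "force" is the grip in N (left out, the last holds). Time passes only in rows, so rows that do not move let the fingers close. It gives the time, the measured TCP pose, the force, the opening and the grip force at its end, in the units of the state.
- arm.observe(): the state, without advancing time (a new reading comes with each control period).
- arm.get_image(name): name is "side" or "top"; returns a dict with "frame" (384x512x3 uint8, red, green, blue), "mtx" (3x3 intrinsics, pixels), "dist" ([k1, k2, p1, p2, k3] as OpenCV has them; the pictures are not rectified), "T" (4x4, takes a point from camera to world coordinates). Camera axes: x right, y down, z forward; pixel columns grow to the right and rows downward; lengths in m; the calibration is good to about 2 mm. A picture is of the moment at which its call begins. There is no depth.
- arm.sign_off(): hands the job in; it is judged then, once.
Trained networks look in a picture, given as the dict that the camera call returned (one of the last four; its "shot" number tells which), for a name from the list of things; names that differ only in an ending like _2 or _b are one class to them, and where a whole thing is asked for, a point or a joint stands for the part that bears it (a point fixed in the world has none). Each returns a list of dicts, best first, with "conf" (0 to 1); they miss things now and then, are a little off and sometimes report something else, mostly with a low value. They report only what shows in the picture. A call takes as long as a camera call.
- arm.look_for(label, picture): "centre" ([column, row] as shares, 0 to 1, of the picture: columns of its width, rows of its height, amid what is visible of it).
- arm.trace(label, picture): "region" (384x512 bool, what is visible of it) and "centre" ([column, row] as shares, 0 to 1, of the picture: columns of its width, rows of its height, amid what is visible of it).
- arm.place_of(label, picture): "centre" ([column, row] as shares, 0 to 1, of the picture: columns of its width, rows of its height: a listed point, or the origin of a listed thing).
The state is a dict: "clock": time; "joints": joint angles; "dq": joint speeds; "joint_efforts": joint torques, N m; "position": TCP position; "ee_rot": TCP orientation; "force": force on the tool from outside, world axes, zero at the start; "ft_torque": the same for the moment, N m; "width": opening from 0.0 (shut) to 1.0 (fully open); "gripper_force": force on a finger pad.
Only numpy, scipy, OpenCV 4.12 (cv2) and the standard library are available. Lean on these libraries where they do the work, as an engineer would, in place of code of your own. Each camera call takes 0.05 s, during which the arm holds its last target. There are 200 camera calls.

TASK

Stand the copper tea tin flat and square on the floor of the wooden lane, in the empty pocket between the front lip and the red pusher. Then slide it back along the floor against the sprung pusher until it meets both dark steel stops, firmly but without ramming it, and keep holding it there with the gripper (gripping it or pushing its near face): the program finishes while still holding it (the next tin would go in front). Leave the green tin, the sugar jar and the mug where they are.

Things in the scene. Friction and masses are not known exactly. Their poses are not given: they have to be found in the camera images.
- copper_tin: Copper-coloured rectangular tea tin with a pale wooden lid, one rigid piece, about 0.25 kg (+-30 %), standing upright on the counter to the robot's right. 46 mm along its x, 56 mm along its y, 86 mm high (z); flat sides. Origin: centre of its underside. A half turn about z makes no difference. The two tins and the sugar jar swap places.
- lane: Wooden shelf lane fixed to the counter, yaw up to 0.45 rad. Origin: on the counter under the middle of the front pocket; x = direction of the push (away from the robot), y across, z up. Floor (slick grey liner, friction about 0.2) top at z = 8 mm, x from -41 to 135 mm. Spring housing 44 mm wide at x = 97 to 135 mm, top at z = 52 mm. Tin centre at x = 40 mm when on the stops.
- stops: The hard stops: two dark steel posts fixed on the lane, 12 mm (x) by 10 mm (y), 60 mm high, centred at y = -20 and +20 mm, one each side of the pusher. Origin: on the lane floor midway between the posts, in the plane of their front faces, 63 mm along the lane's x from the lane's origin; axes as the lane's.
- pocket (a point): Centre of the front pocket on the lane floor (8 mm above the counter), axes as the lane's. Side walls: inner faces at y = -31 and 31 mm, 5 mm thick, 18 mm above the floor, x from -41 to 75 mm: the tin goes in with its 56 mm side across, 3 mm play each side. Front lip: inner face at x = -35 mm, 6 mm thick, 8 mm above the floor. Pusher at x = 35 mm.
- pusher (a joint): Travel of the sprung red pusher along the lane's +x, in m: 0 at rest (out), 0.028 when a tin meets the stops (it could go to 0.034 alone). The spring pushes back with 4 N at 0 and 9 N at 0.028 and returns the tin if let go.
- pusher_face (a point): Middle of the front face of the red pusher plate (22 mm wide across the lane, 54 mm high, its lower edge 2 mm above the lane floor); this point is 29 mm above the lane floor and at lane x = 35 mm when the pusher is at rest.
- green_tin: Bystander: green tin with a pale wooden lid, same size and shape as the copper tin, standing loose. Origin: centre of its underside.
- sugar_jar: Bystander: loose round glass jar with a wooden lid, white inside, 74 mm in diameter, 78 mm high. Origin: centre of its underside.
- mug: Bystander: loose white mug, 80 mm in diameter, 85 mm high, handle to +y, to the left of the lane. Origin: centre of its underside.

How it is judged:
By the outcome, as a careful person would: the job done as asked, in the order asked, and still so for the second after the job is handed in, while the arm keeps its last pose, push and grip.
It also fails if it takes over 64 s, if anything falls off the work surface, if the arm or the gripper's body presses on something with over 40 N, if the wrist force passes 120 N, or if a joint passes its speed limit or range.

## Working session

There is one attempt and no reset: what is moved stays moved. The work goes in short steps, Python scripts to look and compute and a tool call to move; the robot and the scene stay as the last step left them, time stands still between calls to the robot, and variables do not carry over. Pictures are saved under pics/ and viewed, at most 10 in all, crops included, and the job is handed in when it is done.

Besides the shell and the picture viewer there is one more tool, called after ">>>" as name(argument=value, ...) on one line, values as JSON. carry_out: Moves the arm, as the interface text tells. Its arguments: {"type":"object","properties":{"claw":{"type":"array","items":{"type":"number"}},"delta_pos":{"type":"array","items":{"type":"array","items":{"type":"number"}}},"angular":{"type":"array","items":{"type":"array","items":{"type":"number"}}},"force":{"type":"number"}},"required":["claw","delta_pos","angular"]}

```bash
mkdir -p pics; ls; cat > h.py <<'E'
from cell import arm
import numpy as np, cv2
from scipy.spatial.transform import Rotation as R
def ray(p,c):
    px=np.array([[c]],float)*[512,384]
    u=cv2.undistortPoints(px,np.array(p["mtx"]),np.array(p["dist"]))[0,0]
    T=np.array(p["T"]); d=T[:3,:3]@[u[0],u[1],1]; return T[:3,3],d/np.linalg.norm(d)
def onz(p,c,z):
    o,d=ray(p,c); return o+d*(z-o[2])/d[2]
def tri(rs):
    A=sum(np.eye(3)-np.outer(d,d) for o,d in rs); b=sum((np.eye(3)-np.outer(d,d))@o for o,d in rs)
    x=np.linalg.solve(A,b); return x,[np.linalg.norm(np.cross(x-o,d)) for o,d in rs]
def proj(p,X):
    T=np.linalg.inv(np.array(p["T"])); r=cv2.Rodrigues(T[:3,:3])[0]
    return cv2.projectPoints(np.array(X,float).reshape(-1,3),r,T[:3,3],np.array(p["mtx"]),np.array(p["dist"]))[0][:,0]
def save(p,n): cv2.imwrite("pics/"+n,p["frame"][:,:,::-1])
E
python3 - <<'E'
from h import *
np.set_printoptions(precision=4,suppress=True)
s=arm.observe(); print({k:np.round(v,3) for k,v in s.items()})
P={n:arm.get_image(n) for n in("side","top")}
for n,p in P.items():
    save(p,n+"0.png"); print(n,np.array(p["T"])[:3,3],np.array(p["T"])[:3,2])
for l in["copper_tin","green_tin","sugar_jar","mug","lane","stops","pocket","pusher_face"]:
    q=[]
    for n,p in P.items():
        r=arm.place_of(l,p)[:2]; print(l,n,[(round(a["conf"],2),np.round(np.array(a["centre"])*[512,384],1)) for a in r])
        if r:q.append(ray(p,r[0]["centre"]))
    if len(q)==2: print("   ",*tri(q))
E
```

```text
pics
{'clock': np.float64(0.0), 'joints': array([ 1.095,  0.435,  0.025,  1.574, -0.012,  1.134, -0.075]), 'dq': array([-0.   ,  0.001, -0.   ,  0.001, -0.   , -0.   , -0.001]), 'joint_efforts': array([ -0.002, -66.785,   0.984, -31.447,  -0.06 ,   0.043,   0.   ]), 'position': array([ 0.227, -0.582,  0.226]), 'ee_rot': array([-3.086, -0.582,  0.001]), 'force': array([-0.26 , -0.154, -0.131]), 'ft_torque': array([ 0.003, -0.031, -0.01 ]), 'gripper_force': np.float64(0.0), 'width': np.float64(0.999)}
side [ 0.0429 -0.4849  0.6476] [ 0.5788  0.5209 -0.6274]
top [0.4237 0.001  1.19  ] [ 0.1026  0.0231 -0.9945]
copper_tin side [(0.65, array([276.4, 275.7]))]
copper_tin top [(0.85, array([323.4, 231. ])), (0.54, array([222.6, 180.9]))]
    [ 0.4509 -0.1701  0.0073] [np.float64(0.003920965847870702), np.float64(0.003920965847870866)]
green_tin side [(0.91, array([363.4, 249.5]))]
green_tin top [(0.75, array([354. , 154.6])), (0.47, array([323.9, 232.4]))]
    [ 0.6562 -0.2566 -0.0166] [np.float64(0.0015954053143624628), np.float64(0.0015954053143626143)]
sugar_jar side [(0.76, array([329.4
[... 343 characters left out ...]
[(0.94, array([225.7, 191.7])), (0.65, array([165.9, 153.1]))]
lane top []
stops side [(0.68, array([240.8, 180.8]))]
stops top [(0.53, array([323.2, 230.2])), (0.39, array([223.4, 158.3]))]
    [ 0.4322 -0.1228  0.239 ] [np.float64(0.01683399078078569), np.float64(0.016833990780785762)]
pocket side [(0.67, array([226.6, 192.3]))]
pocket top [(0.93, array([220.1, 182.6]))]
    [ 0.5771  0.102  -0.003 ] [np.float64(0.004004657799503889), np.float64(0.004004657799503901)]
pusher_face side [(0.64, array([231.4, 176.9])), (0.28, array([330.3, 310.2]))]
pusher_face top [(0.66, array([217.3, 165. ]))]
    [0.6154 0.1124 0.0209] [np.float64(0.0025875580331519055), np.float64(0.0025875580331517637)]
```

View pics/side0.png

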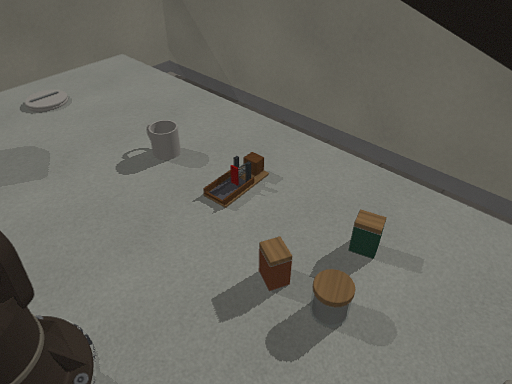

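View pics/top0.png

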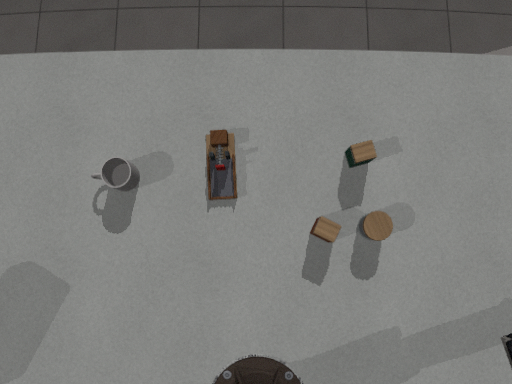

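Side: copper tin at (275,263), jar (333,297), green tin (368,235), lane pocket around (228,190). Top: copper lid at (326,229), lane pocket (221,182). I'll refine poses by fitting model silhouettes to both masks.

```bash
cat > fit.py <<'E'
from h import *
from scipy.optimize import minimize
def box(x0,x1,y0,y1,z0,z1): return np.array([[x,y,z] for x in(x0,x1) for y in(y0,y1) for z in(z0,z1)])/1000
TIN=[box(-23,23,-28,28,0,86)]
LANE=[box(-41,135,-36,36,0,8),box(-41,75,-36,-31,0,26),box(-41,75,31,36,0,26),box(-41,-35,-36,36,0,16),box(97,135,-22,22,8,52)]
def place(B,q,z=0):
    c,s=np.cos(q[2]),np.sin(q[2]); M=np.array([[c,-s,0],[s,c,0],[0,0,1]])
    return [b@M.T+[q[0],q[1],z] for b in B]
K=8
def sil(p,bs):
    m=np.zeros((384,512),np.float32)
    for b in bs:
        t=np.zeros((384*4,512*4),np.uint8); h=cv2.convexHull(proj(p,b).astype(np.float32))
        cv2.fillConvexPoly(t,np.round((h*4+1.5)*16).astype(int),255,shift=4)
        m=np.maximum(m,cv2.resize(t,(512,384),interpolation=cv2.INTER_AREA)/255.)
    return m
def fit(B,P,M,q0,z=0):
    # two-view silhouette fit
    S=np.array([.01,.01,.1])
    f=lambda d:sum(np.abs(sil(p,place(B,q0+d*S,z))-m).sum() for p,m in zip(P,M))
    best=min((minimize(f,[0,0,a],method="Nelder-Mead",options=dict(initial_simplex=np.array([[0,0,a],[1,0,a],[0,1,a],[0,0,a+1.]]),maxiter=120,xatol=.01,fatol=.05)) for a in(-4,-1.5,1.5,4)),key=lambda r:r.fun)
    return q0+best.x*S,best.fun
def draw(p,bss,c,k=4):
    x0,y0,x1,y1=c; im=cv2.resize(p["frame"][y0:y1,x0:x1,::-1],None,fx=k,fy=k,interpolation=cv2.INTER_CUBIC)
    im=cv2.convertScaleAbs(im,alpha=1.6,beta=10)
    for bs in bss:
        for b in bs:
            q=((proj(p,b)-[x0,y0]+.5)*k)
            for i in range(8):
                for j in(1,2,4):
                    if not i&j: cv2.line(im,tuple(int(v) for v in q[i]),tuple(int(v) for v in q[i|j]),(255,255,0),1,cv2.LINE_AA)
    return im
E
python3 - <<'E'
from fit import *
P=[arm.get_image(n) for n in("side","top")]
res={}
for l,B,q0 in(("copper_tin",TIN,[.451,-.17,-.35]),("green_tin",TIN,[.656,-.257,.3]),("lane",LANE,[.577,.102,0.])):
    M=[];PP=[]
    for p in P:
        r=arm.trace(l,p)
        if r: M.append(r[0]["region"].astype(np.float32));PP.append(p);print(l,r[0]["conf"],M[-1].sum(),np.array(r[0]["centre"])*[512,384])
    for a in ([PP,M],)+tuple(([x],[y]) for x,y in zip(PP,M)):
        q,e=fit(B,*a,np.array(q0)); print(l,np.round(q,4),round(e,1))
        res.setdefault(l,q)
np.save("q.npy",res,allow_pickle=True)
bs=[place(TIN,res["copper_tin"]),place(LANE,res["lane"])]
a=draw(P[0],bs,(190,140,310,300),3.5); b=draw(P[1],bs,(190,120,350,250),2.2)
a=a[:560]; b=cv2.copyMakeBorder(b,0,a.shape[0]-b.shape[0],0,0,0)
cv2.imwrite("pics/ov.png",np.hstack([a,b])); print(np.hstack([a,b]).shape)
E
```

```text
copper_tin 0.69 1229.0 [366.1824 234.816 ]
copper_tin 0.88 541.0 [327.3216 228.5184]
copper_tin [ 0.4546 -0.165  -0.8665] 2614.8
copper_tin [ 2.9343  1.2526 -1.387 ] 1229.0
copper_tin [ 0.4528 -0.166  -0.438 ] 26.7
green_tin 0.7 604.0 [357.3248 155.2128]
green_tin [ 0.6457 -0.2556  0.2961] 44.7
green_tin [ 0.6457 -0.2556  0.2961] 44.7
lane 0.66 1865.0 [235.3152 177.9072]
lane 0.62 1972.0 [218.5216 166.1184]
lane [0.571  0.0976 0.0792] 275.6
lane [0.571  0.0964 0.0755] 148.4
lane [0.5704 0.0986 0.0778] 99.1
(560, 772, 3)
```

View pics/ov.png

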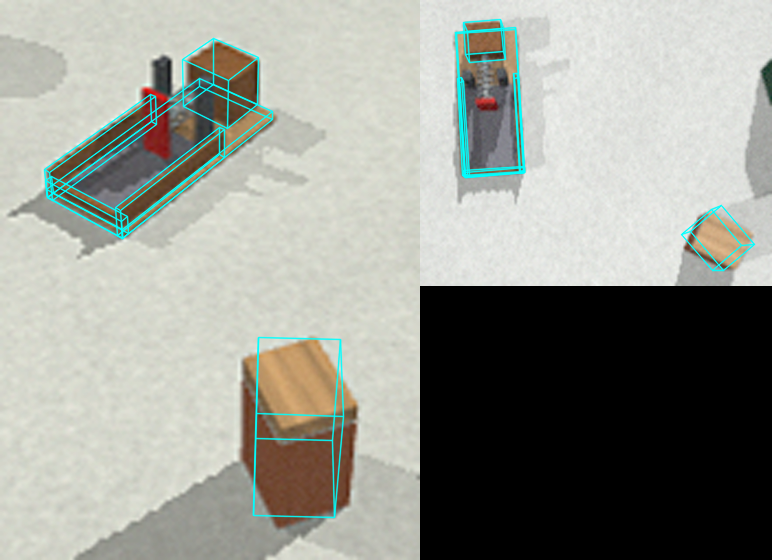

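The lane model lies on its edges in both views; the side mask for the copper tin was actually the green tin (366,235). I'll redo the tin with the mask nearest its seen place.

```bash
python3 - <<'E'
from fit import *
P=[arm.get_image(n) for n in("side","top")]
M=[]
for p,c in zip(P,((275,263),(326,229))):
    r=[a for l in("copper_tin","green_tin") for a in arm.trace(l,p)]
    r=[a for a in r if np.hypot(*(np.array(a["centre"])*[512,384]-c))<8]
    if r: m=r[0]["region"].astype(np.float32)
    else:
        h=cv2.cvtColor(p["frame"],cv2.COLOR_RGB2HSV); m=((h[...,1]>90)&(h[...,0]<25)).astype(np.uint8)
        m=cv2.morphologyEx(m,cv2.MORPH_CLOSE,np.ones((5,5),np.uint8))
        n,L,s,_=cv2.connectedComponentsWithStats(m); m=(L==L[c[1],c[0]]).astype(np.float32); print("colour")
    M.append(m); print(m.sum())
for z in(-.006,0,.006): q,e=fit(TIN,P,M,np.array([.453,-.166,-.4]),z); print(z,q,e)
q,e=fit(TIN,P,M,np.array([.453,-.166,-.4]))
for p,m in zip(P,M): print(fit(TIN,[p],[m],np.array([.453,-.166,-.4])))
r=arm.trace("sugar_jar",P[1])[0]; print("jar",onz(P[1],r["centre"],.07))
bs=[place(TIN,q)]
a=draw(P[0],bs,(245,220,360,330),4); b=draw(P[1],bs,(300,200,400,250),3)
b=cv2.copyMakeBorder(b,0,a.shape[0]-b.shape[0],0,0,0)
cv2.imwrite("pics/ov2.png",np.hstack([a,b])); print(np.hstack([a,b]).shape)
E
```

```text
1440.0
522.0
-0.006 [ 0.45413298 -0.16592049 -0.48453407] 137.15686274509804
0 [ 0.45251475 -0.16695071 -0.50216718] 127.65098039215684
0.006 [ 0.44974674 -0.16907095 -0.51827487] 209.95686274509802
(array([ 0.45183341, -0.16751375, -0.50912882]), np.float64(77.87843137254902))
(array([ 0.45300206, -0.16598457, -0.45163348]), np.float64(38.23529411764706))
jar [ 0.46060984 -0.28163713  0.07      ]
(440, 760, 3)
```

View pics/ov2.png

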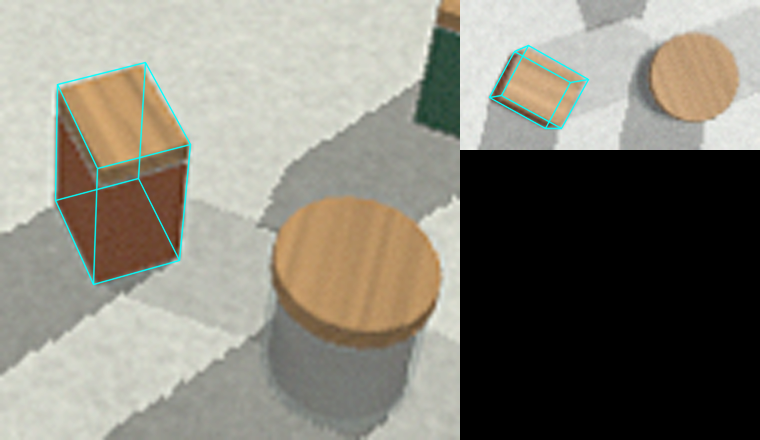

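Tin model lies on its edges in the close-up (lid corner left at (58,85), base corner at (94,283)), pose (0.4525, -0.167, yaw -0.50), base at z≈0; jar clear. Turning and moving over it.

>>> carry_out(claw=[9.1,9.1,9.1,9.1,9.1,9.1,9.1,9.1], delta_pos=[[0,0,0],[0,0,0],[0,0,0],[0,0,0],[0,0,0],[0,0,0],[0,0,0],[0,0,0]], angular=[[0,0,0.125],[0,0,0.125],[0,0,0.125],[0,0,0.125],[0,0,0.125],[0,0,0.125],[0,0,0.123],[0,0,0]], force=30)

```text
clock: 2.45
position: [0.2277, -0.582, 0.2267]
ee_rot: [3.043, -0.78, -0.0]
force: [0.9, -0.4, -0.5]
width: 0.993
gripper_force: 0.0
```

>>> carry_out(claw=[9.1,9.1,9.1,9.1,9.1,9.1,9.1,9.1,9.1,9.1,9.1,9.1,9.1,9.1,9.1,9.1,9.1,9.1,9.1,9.1], delta_pos=[[0,-1.2,0],[0,-2.4,0],[0,-2.7,0],[0,-2.7,0],[0,-2.7,0],[0,-2.7,0],[0,-2.7,0],[0,-2.7,0],[0,-2.7,0],[0,-2.7,0],[0,-2.7,0],[0,-2.7,0],[0,-2.7,0],[0,-2.7,0],[0,-2.7,0],[0,-2.7,0],[0,-2.7,0],[0,-2.4,0],[0,-1.2,0],[0,0,0]], angular=[[0,0,0],[0,0,0],[0,0,0],[0,0,0],[0,0,0],[0,0,0],[0,0,0],[0,0,0],[0,0,0],[0,0,0],[0,0,0],[0,0,0],[0,0,0],[0,0,0],[0,0,0],[0,0,0],[0,0,0],[0,0,0],[0,0,0],[0,0,0]])

```text
clock: 4.45
position: [0.4569, -0.1618, 0.2268]
ee_rot: [-3.045, 0.77, -0.0]
force: [-0.4, 0.6, 0.1]
width: 0.993
gripper_force: 0.0
```

```bash
cat > to.py <<'E'
from fit import *
def to(pos,yaw):
    s=arm.observe(); r=R.from_rotvec(s["ee_rot"]); m=r.as_matrix()
    g=np.array([[np.cos(yaw),np.sin(yaw),0],[np.sin(yaw),-np.cos(yaw),0],[0,0,-1]])
    print("t",round(float(s["clock"]),2),"pos",np.round(s["position"],4),"d_cm",np.round(m.T@(np.array(pos)-s["position"])*100,2),"after turn d_cm",np.round(g.T@(np.array(pos)-s["position"])*100,2),"ang",np.round(R.from_matrix(m.T@g).as_rotvec(),4),"F",np.round(s["force"],1),"w",np.round(s["width"],3),"gf",np.round(s["gripper_force"],1),"j",np.round(s["joints"],2))
E
python3 -c "
from to import *
to([.4525,-.167,.030],-.50)"
```

```text
t 4.45 pos [ 0.4569 -0.1618  0.2268] d_cm [-0.14  0.67 19.68] after turn d_cm [-0.14  0.67 19.68] ang [-0.0004 -0.0001  0.0047] F [-0.4  0.6  0.1] w 0.993 gf 0.0 j [ 0.25  0.21 -0.02  1.9   0.    1.03 -1.84]
```

>>> carry_out(claw=[9.1,9.1,9.1,9.1,9.1,9.1,9.1,9.1,9.1,9.1,9.1,9.1,9.1,9.1], delta_pos=[[-0.1,0.3,1],[0,0.3,2],[0,0,2],[0,0,2],[0,0,2],[0,0,2],[0,0,2],[0,0,1.5],[0,0,1.5],[0,0,1.5],[0,0,1],[0,0,0.8],[0,0,0.4],[0,0,0]], angular=[[0,0,0.005],[0,0,0],[0,0,0],[0,0,0],[0,0,0],[0,0,0],[0,0,0],[0,0,0],[0,0,0],[0,0,0],[0,0,0],[0,0,0],[0,0,0],[0,0,0]])

```text
clock: 5.85
position: [0.4523, -0.1686, 0.0294]
ee_rot: [3.042, -0.786, -0.001]
force: [-0.3, 0.4, 1.1]
width: 0.989
gripper_force: 0.0
```

>>> carry_out(claw=[8,7,6.5,6,5.5,5,5,5,5,5,5], delta_pos=[[0,0,0],[0,0,0],[0,0,0],[0,0,0],[0,0,0],[0,0,0],[0,0,0],[0,0,0],[0,0,0],[0,0,0],[0,0,0]], angular=[[0,0,0],[0,0,0],[0,0,0],[0,0,0],[0,0,0],[0,0,0],[0,0,0],[0,0,0],[0,0,0],[0,0,0],[0,0,0]])

```text
clock: 6.95
position: [0.4531, -0.1682, 0.0299]
ee_rot: [-3.042, 0.785, -0.001]
force: [1.4, 2.0, 5.7]
width: 0.612
gripper_force: 29.6
```

```bash
python3 -c "
from to import *
to([.571,.0976,.12],.079)
for n in('side','top'): 
  p=arm.get_image(n); save(p,n+'g.png')
cv2.imwrite('pics/g.png',cv2.resize(cv2.imread('pics/sideg.png')[180:340,200:400],None,fx=3,fy=3))"
```

```text
t 6.95 pos [ 0.4531 -0.1682  0.0299] d_cm [ -2.54 -28.97  -9.  ] after turn d_cm [ 13.85 -25.57  -9.01] ang [-1.000e-04 -7.000e-04 -5.841e-01] F [1.4 2.  5.7] w 0.612 gf 29.6 j [ 0.26  0.48 -0.02  2.11  0.02  0.54 -1.85]
```

View pics/g.png

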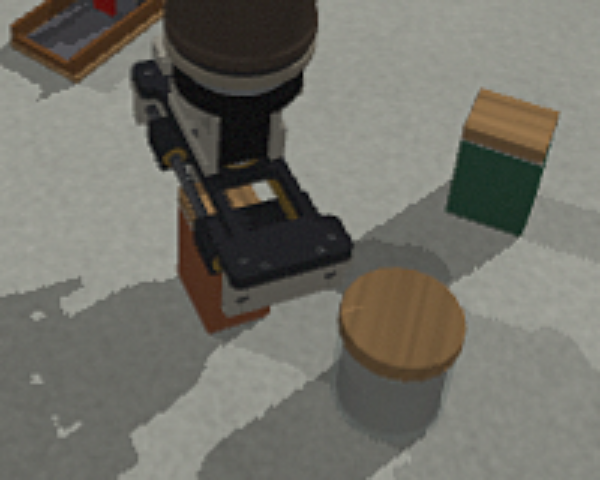

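Gripped (opening 56 mm, tin between the pads, jar at (400,340) and green tin untouched). Lift, turn square to the lane, go over the pocket.

>>> carry_out(claw=[5,5,5,5,5,5,5,5,5,5,5,5,5,5], delta_pos=[[0,0,-0.5],[0,0,-1],[0,0,-1.5],[0,0,-1.5],[0,0,-1.5],[0,0,-1.5],[0,0,-1],[0,0,-0.5],[0,0,0],[0,0,0],[0,0,0],[0,0,0],[0,0,0],[0,0,0]], angular=[[0,0,0],[0,0,0],[0,0,0],[0,0,0],[0,0,0],[0,0,0],[0,0,0],[0,0,-0.1],[0,0,-0.1],[0,0,-0.1],[0,0,-0.1],[0,0,-0.1],[0,0,-0.084],[0,0,0]])

```text
clock: 8.45
position: [0.4521, -0.1685, 0.1198]
ee_rot: [-3.139, -0.125, 0.001]
force: [0.9, -0.4, -2.2]
width: 0.616
gripper_force: 29.6
```

>>> carry_out(claw=[5,5,5,5,5,5,5,5,5,5,5,5,5,5,5,5,5,5,5,5], delta_pos=[[0.4,-0.7,0],[0.8,-1.4,0],[0.8,-1.5,0],[0.8,-1.5,0],[0.8,-1.5,0],[0.8,-1.5,0],[0.8,-1.5,0],[0.8,-1.5,0],[0.8,-1.5,0],[0.8,-1.5,0],[0.8,-1.5,0],[0.8,-1.5,0],[0.8,-1.5,0],[0.8,-1.5,0],[0.8,-1.5,0],[0.8,-1.5,0],[0.8,-1.4,0],[0.5,-1,0],[0.2,-0.6,0],[0,0,0]], angular=[[0,0,0],[0,0,0],[0,0,0],[0,0,0],[0,0,0],[0,0,0],[0,0,0],[0,0,0],[0,0,0],[0,0,0],[0,0,0],[0,0,0],[0,0,0],[0,0,0],[0,0,0],[0,0,0],[0,0,0],[0,0,0],[0,0,0],[0,0,0]])

```text
clock: 10.45
position: [0.5707, 0.1038, 0.1196]
ee_rot: [-3.139, -0.125, 0.0]
force: [0.4, 0.1, -2.1]
width: 0.617
gripper_force: 29.6
```

```bash
python3 -c "
from to import *
to([.571,.0976,.07],.079)
q=np.array([.571,.0976,.079]); s=arm.observe()
t=np.array([*s['position'][:2],.079])
P=[arm.get_image(n) for n in('side','top')]
bs=[place(LANE,q),place(TIN,t,s['position'][2]-.030)]
a=draw(P[0],bs,(180,100,290,225),4); b=draw(P[1],bs,(180,110,260,220),4)
b=cv2.copyMakeBorder(b,0,a.shape[0]-b.shape[0],0,0,0)
cv2.imwrite('pics/ov3.png',np.hstack([a,b])[:600])"
```

```text
t 10.45 pos [0.5707 0.1038 0.1196] d_cm [-0.02  0.62  4.96] after turn d_cm [-0.02  0.62  4.96] ang [-0.0003  0.0002  0.0008] F [ 0.4  0.1 -2.1] w 0.617 gf 29.6 j [-0.13  0.48 -0.2   1.8   0.12  0.87 -1.87]
```

View pics/ov3.png

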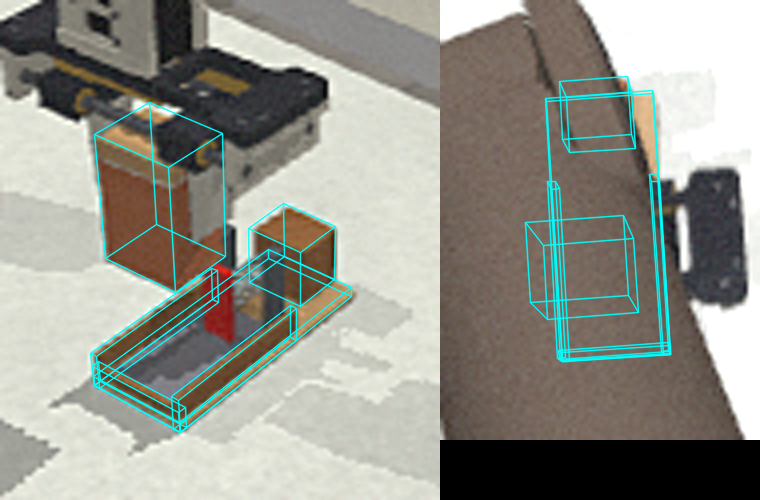

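The tin model sits on the real tin (side view edges (95,135)-(175,290)), lane model on the lane. Need 6 mm across to the right, then lower to just above the walls and look.

>>> carry_out(claw=[5,5,5,5,5,5,5,5,5], delta_pos=[[0,0.3,0],[0,0.3,0.4],[0,0,0.9],[0,0,1],[0,0,1],[0,0,1],[0,0,0.9],[0,0,0.4],[0,0,0]], angular=[[0,0,0],[0,0,0],[0,0,0],[0,0,0],[0,0,0],[0,0,0],[0,0,0],[0,0,0],[0,0,0]])

```text
clock: 11.45
position: [0.5707, 0.0968, 0.0629]
ee_rot: [3.139, 0.124, -0.002]
force: [-0.0, 0.5, -2.4]
width: 0.613
gripper_force: 29.6
```

```bash
python3 -c "
from to import *
to([.571,.0976,.04],.079)
q=np.array([.571,.0976,.079]); s=arm.observe()
t=np.array([*s['position'][:2],.079])
P=[arm.get_image('side')]
bs=[place(LANE,q),place(TIN,t,s['position'][2]-.030)]
a=draw(P[0],bs,(185,130,285,220),6); a0=draw(P[0],[],(185,130,285,220),6)
cv2.imwrite('pics/ov4.png',np.hstack([a[:,:400],a0[:,:400]]))"
```

```text
t 11.45 pos [0.5707 0.0968 0.0629] d_cm [ 0.04 -0.08  2.29] after turn d_cm [ 0.03 -0.08  2.29] ang [ 0.0002  0.0013 -0.0001] F [-0.   0.5 -2.4] w 0.613 gf 29.6 j [-0.13  0.55 -0.18  1.85  0.14  0.76 -1.88]
```

View pics/ov4.png

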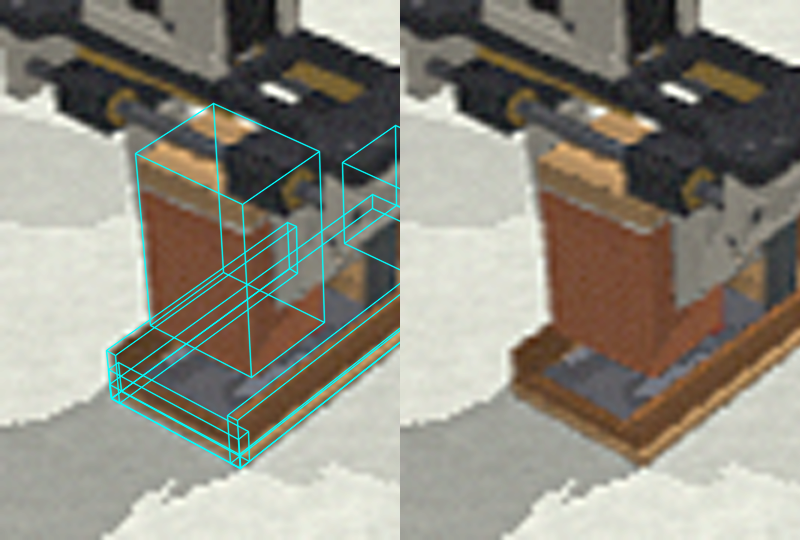

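Tin model and lane model both match the picture (tin near bottom corner (650,378) falls between the walls). Lower gently.

>>> carry_out(claw=[5,5,5,5,5,5,5], delta_pos=[[0,0,0.3],[0,0,0.4],[0,0,0.4],[0,0,0.4],[0,0,0.3],[0,0,0.2],[0,0,0]], angular=[[0,0,0],[0,0,0],[0,0,0],[0,0,0],[0,0,0],[0,0,0],[0,0,0]])

```text
clock: 12.2
position: [0.571, 0.0968, 0.0433]
ee_rot: [3.139, 0.124, -0.001]
force: [0.3, 0.9, -2.9]
width: 0.613
gripper_force: 29.6
```

>>> carry_out(claw=[5,5,5,5], delta_pos=[[0,0,0.2],[0,0,0.15],[0,0,0.1],[0,0,0]], angular=[[0,0,0],[0,0,0],[0,0,0],[0,0,0]])

```text
clock: 12.6
position: [0.5711, 0.0968, 0.0391]
ee_rot: [3.139, 0.124, -0.0]
force: [-0.1, -0.4, -2.6]
width: 0.613
gripper_force: 29.6
```

>>> carry_out(claw=[5,5,5], delta_pos=[[0,0,0.05],[0,0,0],[0,0,0]], angular=[[0,0,0],[0,0,0],[0,0,0]])

```text
clock: 12.9
position: [0.5712, 0.0968, 0.0387]
ee_rot: [3.139, 0.124, 0.0]
force: [-0.3, 1.1, -1.8]
width: 0.617
gripper_force: 29.6
```

>>> carry_out(claw=[5,5,5,5], delta_pos=[[0,0,0.05],[0,0,0],[0,0,0.05],[0,0,0]], angular=[[0,0,0],[0,0,0],[0,0,0],[0,0,0]])

```text
clock: 13.3
position: [0.5712, 0.0968, 0.038]
ee_rot: [3.139, 0.124, 0.0]
force: [-1.7, 0.8, 2.3]
width: 0.617
gripper_force: 29.6
```

On the floor (upward load +5 N). Release to let it stand flat, then regrip.

>>> carry_out(claw=[6.2,6.8,7.2,7.2,7.2,6.5,6,5.5,5,5,5,5], delta_pos=[[0,0,0],[0,0,0],[0,0,0],[0,0,0],[0,0,0],[0,0,0],[0,0,0],[0,0,0],[0,0,0],[0,0,0],[0,0,0],[0,0,0]], angular=[[0,0,0],[0,0,0],[0,0,0],[0,0,0],[0,0,0],[0,0,0],[0,0,0],[0,0,0],[0,0,0],[0,0,0],[0,0,0],[0,0,0]], force=40)

```text
clock: 14.5
position: [0.5712, 0.0968, 0.0377]
ee_rot: [3.139, 0.124, 0.0]
force: [0.6, 0.2, -0.5]
width: 0.615
gripper_force: 39.6
```

```bash
python3 -c "
from to import *
c,s=np.cos(.079),np.sin(.079)
to([.571+.04*c,.0976+.04*s,.038],.079)"
```

```text
t 14.5 pos [0.5712 0.0968 0.0377] d_cm [ 3.99 -0.08 -0.03] after turn d_cm [ 3.99 -0.08 -0.03] ang [ 0.0001 -0.     -0.0003] F [ 0.6  0.2 -0.5] w 0.615 gf 39.6 j [-0.14  0.59 -0.18  1.86  0.15  0.7  -1.89]
```

>>> carry_out(claw=[5,5,5,5,5,5,5,5,5,5,5,5,5,5], delta_pos=[[0.2,0,0],[0.3,-0.05,0],[0.3,0,0],[0.3,0,0],[0.3,0,0],[0.3,0,0],[0.3,0,0],[0.3,0,0],[0.3,0,0],[0.3,0,0],[0.3,0,0],[0.2,0,0],[0.1,0,0],[0,0,0]], angular=[[0,0,0],[0,0,0],[0,0,0],[0,0,0],[0,0,0],[0,0,0],[0,0,0],[0,0,0],[0,0,0],[0,0,0],[0,0,0],[0,0,0],[0,0,0],[0,0,0]])

```text
clock: 15.9
position: [0.6037, 0.0997, 0.0378]
ee_rot: [3.138, 0.124, -0.007]
force: [-11.6, -1.8, 12.6]
width: 0.612
gripper_force: 39.5
```

>>> carry_out(claw=[5,5,5], delta_pos=[[0.1,0,0],[0.1,0,0],[0,0,0]], angular=[[0,0,0],[0,0,0],[0,0,0]])

```text
clock: 16.2
position: [0.6055, 0.0998, 0.0378]
ee_rot: [3.138, 0.124, -0.008]
force: [-11.7, -2.2, 12.5]
width: 0.612
gripper_force: 39.5
```

>>> carry_out(claw=[5,5,5,5], delta_pos=[[0.1,0,-0.02],[0.1,0,-0.02],[0,0,0],[0,0,0]], angular=[[0,0,0],[0,0,0],[0,0,0],[0,0,0]])

```text
clock: 16.6
position: [0.6073, 0.0999, 0.0378]
ee_rot: [3.138, 0.123, -0.008]
force: [-10.4, -1.7, 9.2]
width: 0.61
gripper_force: 39.5
```

>>> carry_out(claw=[5,5,5], delta_pos=[[0.1,0,0],[0,0,0],[0,0,0]], angular=[[0,0,0],[0,0,0],[0,0,0]])

```text
clock: 16.9
position: [0.6082, 0.1, 0.0378]
ee_rot: [3.138, 0.124, -0.008]
force: [-11.0, -2.0, 9.6]
width: 0.612
gripper_force: 39.5
```

>>> carry_out(claw=[5,5,5], delta_pos=[[0.1,0,0],[0,0,0],[0,0,0]], angular=[[0,0,0],[0,0,0],[0,0,0]])

```text
clock: 17.2
position: [0.6092, 0.1, 0.0378]
ee_rot: [3.138, 0.124, -0.009]
force: [-12.4, -1.5, 10.4]
width: 0.608
gripper_force: 39.5
```

>>> carry_out(claw=[5,5,5], delta_pos=[[0.1,0,-0.02],[0,0,0],[0,0,0]], angular=[[0,0,0],[0,0,0],[0,0,0]])

```text
clock: 17.5
position: [0.6101, 0.1001, 0.0378]
ee_rot: [3.138, 0.124, -0.009]
force: [-11.5, -1.7, 7.4]
width: 0.61
gripper_force: 39.5
```

>>> carry_out(claw=[5,5,5], delta_pos=[[0.05,0,0],[0,0,0],[0,0,0]], angular=[[0,0,0],[0,0,0],[0,0,0]])

```text
clock: 17.8
position: [0.6105, 0.1001, 0.0378]
ee_rot: [3.138, 0.124, -0.009]
force: [-11.1, -1.7, 8.9]
width: 0.613
gripper_force: 39.5
```

>>> carry_out(claw=[5,5,5], delta_pos=[[0.05,0,0],[0,0,0],[0,0,0]], angular=[[0,0,0],[0,0,0],[0,0,0]])

```text
clock: 18.1
position: [0.6109, 0.1001, 0.0378]
ee_rot: [3.138, 0.124, -0.009]
force: [-12.7, -2.5, 9.2]
width: 0.61
gripper_force: 39.5
```

>>> carry_out(claw=[5,5,5], delta_pos=[[0.1,0,0],[0,0,0],[0,0,0]], angular=[[0,0,0],[0,0,0],[0,0,0]])

```text
clock: 18.4
position: [0.612, 0.1002, 0.0378]
ee_rot: [3.138, 0.124, -0.009]
force: [-10.5, -2.0, 9.1]
width: 0.611
gripper_force: 39.5
```

>>> carry_out(claw=[5,5,5], delta_pos=[[0.05,0,0],[0,0,0],[0,0,0]], angular=[[0,0,0],[0,0,0],[0,0,0]])

```text
clock: 18.7
position: [0.6123, 0.1002, 0.0378]
ee_rot: [3.138, 0.124, -0.01]
force: [-11.8, -1.5, 9.4]
width: 0.615
gripper_force: 39.5
```

>>> carry_out(claw=[5,5,5], delta_pos=[[0.1,0,0],[0,0,0],[0,0,0]], angular=[[0,0,0],[0,0,0],[0,0,0]])

```text
clock: 19.0
position: [0.6125, 0.1002, 0.0378]
ee_rot: [3.138, 0.123, -0.012]
force: [-15.5, -1.5, 11.8]
width: 0.606
gripper_force: 39.5
```

```bash
python3 -c "
from to import *
to([.611,.1008,.038],.079)
q=np.array([.571,.0976,.079]); s=arm.observe()
t=np.array([*s['position'][:2],.079])
P=[arm.get_image('side')]
ST=[box(63,75,-25,-15,8,68),box(63,75,15,25,8,68)]
bs=[place(LANE+ST,q),place(TIN,t,.008)]
a=draw(P[0],bs,(205,125,272,215),6); a0=draw(P[0],[],(205,125,272,215),6)
cv2.imwrite('pics/ov5.png',np.hstack([a[:,:400],a0[:,:400]]))"
```

```text
t 19.0 pos [0.6125 0.1002 0.0378] d_cm [-0.14 -0.07 -0.02] after turn d_cm [-0.14 -0.07 -0.02] ang [ 0.0012  0.0077 -0.0004] F [-15.5  -1.5  11.8] w 0.606 gf 39.5 j [-0.13  0.64 -0.17  1.75  0.15  0.77 -1.87]
```

View pics/ov5.png

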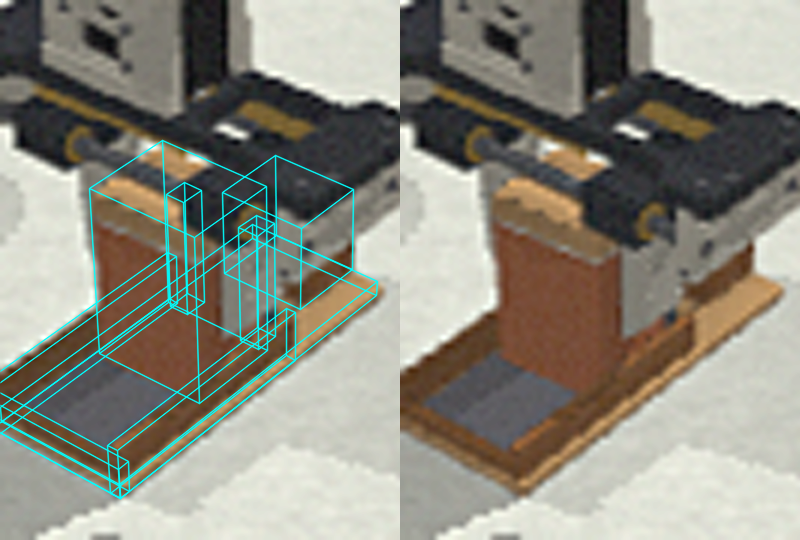

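The tin has met something: 1 mm commanded gave 0.2 mm and +4 N, at 41.5 mm by my lane estimate; the picture shows it upright between the walls with near base corner at (600,395). I'll take out the small sag pitch (0.008 rad), press a little further, and check the moment for both-stop contact.

```bash
python3 -c "
from to import *
to([.611,.1008,.038],.079); s=arm.observe(); print(R.from_rotvec(s['ee_rot']).inv().apply([s['force'],s['ft_torque']]).round(2))"
```

```text
t 19.05 pos [0.6125 0.1002 0.0378] d_cm [-0.14 -0.07 -0.02] after turn d_cm [-0.14 -0.07 -0.02] ang [ 0.0012  0.0077 -0.0003] F [-15.6  -2.7  13. ] w 0.611 gf 39.5 j [-0.13  0.64 -0.17  1.75  0.15  0.77 -1.87]
[[-15.85   1.52 -12.87]
 [ -0.13  -3.16   0.11]]
```

>>> carry_out(claw=[5,5,5,5], delta_pos=[[0.05,0,-0.03],[0.05,0,0],[0,0,0],[0,0,0]], angular=[[0,0.004,0],[0,0.004,0],[0,0,0],[0,0,0]])

```text
clock: 19.45
position: [0.6126, 0.1002, 0.0377]
ee_rot: [3.138, 0.124, -0.002]
force: [-17.3, -2.2, 11.6]
width: 0.612
gripper_force: 39.5
```

```bash
python3 -c "
from to import *
to([.611,.1008,.038],.079); s=arm.observe(); print(R.from_rotvec(s['ee_rot']).inv().apply([s['force'],s['ft_torque']]).round(2))"
```

```text
t 19.45 pos [0.6126 0.1002 0.0377] d_cm [-0.16 -0.07 -0.03] after turn d_cm [-0.16 -0.07 -0.03] ang [ 0.0013  0.0013 -0.0003] F [-17.3  -2.2  11.6] w 0.612 gf 39.5 j [-0.13  0.64 -0.17  1.75  0.15  0.76 -1.87]
[[-17.43   0.87 -11.56]
 [ -0.04  -3.6    0.19]]
```

Moment about the tool axis (+0.19 N m) suggests the lane −y post carries the load; trim the yaw a little and watch it.

>>> carry_out(claw=[5,5,5,5], delta_pos=[[0.05,0,0],[0,0,-0.02],[0,0,0],[0,0,0]], angular=[[0,0,0.005],[0,0,0.005],[0,0,0],[0,0,0]])

```text
clock: 19.85
position: [0.6129, 0.1005, 0.0378]
ee_rot: [3.138, 0.108, -0.003]
force: [-16.6, -1.7, 11.4]
width: 0.616
gripper_force: 39.4
```

```bash
cat > m.py <<'E'
from to import *
to([.611,.1008,.038],.079)
W=[]
for i in range(4):
    arm.get_image("side"); s=arm.observe(); W.append(R.from_rotvec(s['ee_rot']).inv().apply([s['force'],s['ft_torque']]))
print(np.mean(W,0).round(2))
E
python3 m.py
```

```text
t 19.85 pos [0.6129 0.1005 0.0378] d_cm [-0.18 -0.05 -0.02] after turn d_cm [-0.18 -0.05 -0.02] ang [ 0.0012  0.0018 -0.0101] F [-16.6  -1.7  11.4] w 0.616 gf 39.4 j [-0.13  0.64 -0.17  1.75  0.15  0.76 -1.88]
[[-1.685e+01  4.700e-01 -1.060e+01]
 [ 1.000e-02 -3.630e+00  1.800e-01]]
```

>>> carry_out(claw=[5,5,5,5], delta_pos=[[0.03,0,0],[0,0,-0.02],[0,0,0],[0,0,0]], angular=[[0,0,0.006],[0,0,0.006],[0,0,0],[0,0,0]])

```text
clock: 20.45
position: [0.6131, 0.1007, 0.0378]
ee_rot: [3.139, 0.09, -0.003]
force: [-16.1, -1.1, 8.7]
width: 0.613
gripper_force: 39.4
```

```bash
python3 m.py
```

```text
t 20.45 pos [0.6131 0.1007 0.0378] d_cm [-0.21 -0.02 -0.02] after turn d_cm [-0.21 -0.03 -0.02] ang [ 0.0009  0.0018 -0.022 ] F [-16.1  -1.1   8.7] w 0.613 gf 39.4 j [-0.14  0.64 -0.17  1.75  0.14  0.76 -1.89]
[[-16.35  -0.24  -8.62]
 [  0.1   -3.52   0.23]]
```

Ambiguous; get the spring-only baseline by backing off 3 mm.

>>> carry_out(claw=[5,5,5,5,5,5], delta_pos=[[-0.15,0,0],[-0.15,0,0],[-0.1,0,0],[0,0,0],[0,0,0],[0,0,0]], angular=[[0,0,-0.006],[0,0,-0.006],[0,0,-0.005],[0,0,-0.005],[0,0,0],[0,0,0]])

```text
clock: 21.25
position: [0.6113, 0.1002, 0.0378]
ee_rot: [3.138, 0.123, 0.003]
force: [-8.7, -0.9, 1.0]
width: 0.61
gripper_force: 39.5
```

```bash
python3 m.py
```

```text
t 21.25 pos [0.6113 0.1002 0.0378] d_cm [-0.02 -0.07 -0.02] after turn d_cm [-0.02 -0.07 -0.02] ang [ 0.001  -0.0018 -0.0004] F [-8.7 -0.9  1. ] w 0.61 gf 39.5 j [-0.13  0.64 -0.17  1.76  0.15  0.76 -1.87]
[[-8.48  0.27 -1.8 ]
 [ 0.02 -1.94  0.09]]
```

>>> carry_out(claw=[5,5,5], delta_pos=[[0.1,0,0],[0.1,0,0],[0,0,0]], angular=[[0,0,0],[0,0,0],[0,0,0]])

```text
clock: 21.75
position: [0.6126, 0.1002, 0.0378]
ee_rot: [3.138, 0.123, 0.001]
force: [-11.3, -1.2, 4.1]
width: 0.614
gripper_force: 39.5
```

```bash
python3 m.py
```

```text
t 21.75 pos [0.6126 0.1002 0.0378] d_cm [-0.16 -0.07 -0.02] after turn d_cm [-0.16 -0.07 -0.02] ang [ 0.0011 -0.0005 -0.0004] F [-11.3  -1.2   4.1] w 0.614 gf 39.5 j [-0.13  0.64 -0.17  1.76  0.15  0.76 -1.87]
[[-1.09e+01  9.10e-01 -4.02e+00]
 [ 1.00e-02 -2.44e+00  1.40e-01]]
```

>>> carry_out(claw=[5,5,5,5,5], delta_pos=[[-0.15,0,0],[-0.2,0,0],[0,0,0],[0,0,0],[0,0,0]], angular=[[0,0,0],[0,0,-0.01],[0,0,-0.01],[0,0,0],[0,0,0]])

```text
clock: 22.45
position: [0.6098, 0.0997, 0.0378]
ee_rot: [3.137, 0.154, 0.003]
force: [-9.0, -2.1, 1.4]
width: 0.612
gripper_force: 39.5
```

```bash
python3 m.py
```

```text
t 22.45 pos [0.6098 0.0997 0.0378] d_cm [ 0.13 -0.1  -0.02] after turn d_cm [ 0.12 -0.1  -0.02] ang [ 0.0013 -0.0019  0.0193] F [-9.  -2.1  1.4] w 0.612 gf 39.5 j [-0.13  0.63 -0.18  1.76  0.16  0.75 -1.86]
[[-8.65  1.23 -1.16]
 [-0.12 -1.94  0.12]]
```

>>> carry_out(claw=[5,5,5,5,5], delta_pos=[[0,0,0],[0,0,0],[0,0,0],[0,0,0],[0,0,0]], angular=[[0,0,0.02],[0,0,0.02],[0,0,0.02],[0,0,0],[0,0,0]])

```text
clock: 23.15
position: [0.6098, 0.1008, 0.0377]
ee_rot: [3.141, 0.062, 0.003]
force: [-8.8, 0.4, 0.7]
width: 0.611
gripper_force: 39.5
```

```bash
python3 m.py
```

```text
t 23.15 pos [0.6098 0.1008 0.0377] d_cm [ 0.12  0.01 -0.03] after turn d_cm [ 0.12  0.01 -0.03] ang [ 0.0002 -0.002  -0.0397] F [-8.8  0.4  0.7] w 0.611 gf 39.5 j [-0.14  0.63 -0.16  1.77  0.14  0.75 -1.91]
[[-8.37 -1.24 -0.81]
 [ 0.26 -1.96  0.08]]
```

Contact depth versus yaw is a better indicator (rotating −0.022 gave +0.5 mm at equal force). Push at the present yaw (0.039) and compare depth at ~16 N.

>>> carry_out(claw=[5,5,5,5,5], delta_pos=[[0.15,0,0],[0.15,0,0],[0.1,0,0],[0,0,0],[0,0,0]], angular=[[0,0,0],[0,0,0],[0,0,0],[0,0,0],[0,0,0]])

```text
clock: 23.85
position: [0.6133, 0.101, 0.0377]
ee_rot: [3.141, 0.062, 0.002]
force: [-9.1, 0.9, 1.8]
width: 0.613
gripper_force: 39.5
```

```bash
python3 m.py
```

```text
t 23.85 pos [0.6133 0.101  0.0377] d_cm [-0.23  0.01 -0.03] after turn d_cm [-0.24  0.   -0.03] ang [ 0.0002 -0.0012 -0.0396] F [-9.1  0.9  1.8] w 0.613 gf 39.5 j [-0.14  0.64 -0.16  1.76  0.14  0.76 -1.9 ]
[[-9.53 -1.72 -2.3 ]
 [ 0.29 -2.2   0.07]]
```

>>> carry_out(claw=[5,5,5,5], delta_pos=[[0.1,0,0],[0,0,0],[0,0,0],[0,0,0]], angular=[[0,0,0],[0,0,0],[0,0,0],[0,0,0]])

```text
clock: 24.45
position: [0.6135, 0.1011, 0.0378]
ee_rot: [3.141, 0.062, -0.0]
force: [-13.4, 0.3, 5.4]
width: 0.612
gripper_force: 39.5
```

```bash
python3 m.py
```

```text
t 24.45 pos [0.6135 0.1011 0.0378] d_cm [-0.25  0.02 -0.02] after turn d_cm [-0.25  0.01 -0.02] ang [ 0.0003  0.0002 -0.0396] F [-13.4   0.3   5.4] w 0.612 gf 39.5 j [-0.14  0.64 -0.16  1.75  0.14  0.76 -1.9 ]
[[-13.43  -1.05  -4.82]
 [  0.3   -2.81   0.13]]
```

```bash
cat > edge.py <<'E'
from fit import *
P=[arm.get_image(n) for n in("side","top")]
G=[]
for n in("side0","top0"):
    g=cv2.GaussianBlur(cv2.imread(f"pics/{n}.png").astype(np.float32),(0,0),.8)
    G.append(np.sqrt(sum(cv2.Sobel(g,cv2.CV_32F,*d)**2 for d in((1,0),(0,1)))).sum(2) if 0 else np.linalg.norm(np.dstack([cv2.Sobel(g,cv2.CV_32F,1,0),cv2.Sobel(g,cv2.CV_32F,0,1)]),axis=2))
# long lines (lane frame, mm): outer base both sides, wall top outer/inner, front lip
E=[((-41,-36,8),(135,-36,8)),((-41,-36,26),(75,-36,26)),((-41,36,26),(75,36,26)),((-41,-31,26),(75,-31,26)),((-41,31,26),(75,31,26)),((-41,-36,16),(-41,36,16)),((97,-22,52),(135,-22,52)),((97,22,52),(135,22,52)),((135,-22,52),(135,22,52)),((97,-22,52),(97,22,52))]
EP=np.vstack([np.linspace(a,b,80) for a,b in E])/1000
def cost(q,v):
    return -sum(cv2.remap(G[i],*[c.astype(np.float32).reshape(-1,1) for c in proj(P[i],place([EP],q)[0]).T],cv2.INTER_LINEAR).mean() for i in v)
for v in((0,1),(0,),(1,)):
    best=min((minimize(lambda d:cost(np.array([.571+d[0]*.01,.0976+d[1]*.01,a+d[2]*.05]),v),[0,0,0],method="Nelder-Mead",options=dict(initial_simplex=[[0,0,0],[.2,0,0],[0,.2,0],[0,0,.3]])) for a in(.03,.05,.08,.1) for k in[0]),key=lambda r:r.fun)
    print(v,best.fun,best.x*[.01,.01,.05]+[.571,.0976,0],"yaw0 unk")
    for a in(.03,.04,.05,.06,.07,.08,.09,.1):
        r=min((minimize(lambda d:cost(np.array([.571+d[0]*.01,.0976+d[1]*.01,a]),v),[x,y],method="Nelder-Mead") for x in(-.2,0,.2) for y in(-.2,0,.2)),key=lambda r:r.fun); print(a,round(r.fun,1),(r.x*.01+[.571,.0976]).round(4))
E
python3 edge.py
```

```text
(0, 1) -425.4024658203125 [ 0.56980803  0.09778614 -0.02541624] yaw0 unk
0.03 -412.9 [0.5696 0.0993]
0.04 -420.2 [0.5697 0.0988]
0.05 -424.8 [0.5697 0.0981]
0.06 -424.9 [0.57   0.0975]
0.07 -421.9 [0.5701 0.0971]
0.08 -414.9 [0.5702 0.0965]
0.09 -404.0 [0.5703 0.096 ]
0.1 -391.8 [0.5703 0.0956]
(0,) -218.16976928710938 [ 0.56886802  0.097957   -0.04068635] yaw0 unk
0.03 -217.5 [0.5687 0.0983]
0.04 -218.1 [0.5691 0.0979]
0.05 -217.1 [0.5691 0.0974]
0.06 -214.2 [0.5694 0.0969]
0.07 -209.7 [0.5695 0.0963]
0.08 -203.8 [0.5696 0.0958]
0.09 -196.8 [0.5697 0.0955]
0.1 -189.1 [0.5699 0.0951]
(1,) -214.06997680664062 [0.57022467 0.0974655  0.04010428] yaw0 unk
0.03 -200.9 [0.5697 0.1003]
0.04 -205.1 [0.57   0.0992]
0.05 -209.6 [0.57   0.0984]
0.06 -212.5 [0.5702 0.098 ]
0.07 -214.1 [0.5703 0.0975]
0.08 -212.1 [0.5703 0.0967]
0.09 -208.0 [0.5703 0.0964]
0.1 -203.2 [0.5704 0.0959]
```

Edge fit says lane yaw ≈0.055 (0.04–0.07). Rotate in contact and watch the force: it should be least at the square angle.

>>> carry_out(claw=[5,5,5,5], delta_pos=[[0,0,0],[0,0,0],[0,0,0],[0,0,0]], angular=[[0,0,-0.005],[0,0,-0.005],[0,0,0],[0,0,0]])

```text
clock: 25.15
position: [0.6133, 0.1009, 0.0377]
ee_rot: [3.14, 0.077, -0.001]
force: [-14.3, 0.4, 5.0]
width: 0.612
gripper_force: 39.4
```

```bash
python3 m.py
```

```text
t 25.15 pos [0.6133 0.1009 0.0377] d_cm [-0.23 -0.   -0.03] after turn d_cm [-0.23 -0.01 -0.03] ang [ 0.0005  0.0006 -0.0298] F [-14.3   0.4   5. ] w 0.612 gf 39.4 j [-0.14  0.64 -0.16  1.75  0.14  0.76 -1.9 ]
[[-13.65  -0.69  -5.56]
 [  0.29  -2.93   0.21]]
```

>>> carry_out(claw=[5,5,5,5], delta_pos=[[0,0,0],[0,0,0],[0,0,0],[0,0,0]], angular=[[0,0,-0.005],[0,0,-0.005],[0,0,0],[0,0,0]])

```text
clock: 25.75
position: [0.6132, 0.1007, 0.0378]
ee_rot: [3.14, 0.093, -0.001]
force: [-14.6, -1.1, 6.9]
width: 0.611
gripper_force: 39.4
```

```bash
python3 m.py
```

```text
t 25.75 pos [0.6132 0.1007 0.0378] d_cm [-0.21 -0.03 -0.02] after turn d_cm [-0.21 -0.03 -0.02] ang [ 0.0007  0.0009 -0.0201] F [-14.6  -1.1   6.9] w 0.611 gf 39.4 j [-0.14  0.64 -0.17  1.75  0.14  0.76 -1.89]
[[-14.89  -0.83  -6.4 ]
 [  0.25  -3.09   0.24]]
```

>>> carry_out(claw=[5,5,5,5,5,5], delta_pos=[[0,0,0],[0,0,0],[0,0,0],[0,0,0],[0,0,0],[0,0,0]], angular=[[0,0,0.01],[0,0,0.01],[0,0,0.01],[0,0,0.01],[0,0,0],[0,0,0]])

```text
clock: 26.55
position: [0.6137, 0.1014, 0.0377]
ee_rot: [3.141, 0.032, 0.0]
force: [-12.0, 1.4, 4.3]
width: 0.613
gripper_force: 39.7
```

```bash
python3 m.py
```

```text
t 26.55 pos [0.6137 0.1014 0.0377] d_cm [-0.27  0.05 -0.03] after turn d_cm [-0.27  0.04 -0.03] ang [ 0.0001 -0.0002 -0.0588] F [-12.    1.4   4.3] w 0.613 gf 39.7 j [-0.14  0.64 -0.16  1.75  0.14  0.76 -1.92]
[[-11.73  -1.84  -3.6 ]
 [  0.37  -2.63  -0.17]]
```

Mz flips sign between yaw 0.039 (+0.13) and 0.020 (−0.17): the square angle with both posts loaded is ≈0.031. Set that and press a bit more.

>>> carry_out(claw=[5,5,5,5], delta_pos=[[0.05,0,0],[0.05,0,0],[0,0,0],[0,0,0]], angular=[[0,0,-0.006],[0,0,-0.005],[0,0,0],[0,0,0]])

```text
clock: 27.15
position: [0.6137, 0.1012, 0.0377]
ee_rot: [3.141, 0.048, -0.002]
force: [-16.2, 1.9, 7.8]
width: 0.606
gripper_force: 39.4
```

```bash
python3 m.py
```

```text
t 27.15 pos [0.6137 0.1012 0.0377] d_cm [-0.27  0.04 -0.03] after turn d_cm [-0.27  0.02 -0.03] ang [ 0.0002  0.0016 -0.0485] F [-16.2   1.9   7.8] w 0.606 gf 39.4 j [-0.14  0.64 -0.16  1.75  0.14  0.76 -1.91]
[[-16.26  -1.67  -7.48]
 [  0.38  -3.34   0.2 ]]
```

>>> carry_out(claw=[5,5,5,5], delta_pos=[[0,0,0],[0,0,0],[0,0,0],[0,0,0]], angular=[[0,0,0.005],[0,0,0],[0,0,0],[0,0,0]])

```text
clock: 27.75
position: [0.6138, 0.1013, 0.0378]
ee_rot: [3.141, 0.041, -0.002]
force: [-16.1, 0.2, 6.8]
width: 0.614
gripper_force: 39.5
```

```bash
python3 m.py
```

```text
t 27.75 pos [0.6138 0.1013 0.0378] d_cm [-0.28  0.04 -0.02] after turn d_cm [-0.28  0.03 -0.02] ang [ 0.0002  0.0014 -0.0531] F [-16.1   0.2   6.8] w 0.614 gf 39.5 j [-0.14  0.64 -0.16  1.75  0.14  0.76 -1.91]
[[-16.07  -1.63  -7.18]
 [  0.37  -3.31   0.06]]
```

Near balance (Mz +0.06). Cross-check the tin's yaw against the lane's yaw in the current side picture, numerically and with a close-up.

```bash
cat > chk.py <<'E'
from fit import *
p=arm.get_image("side"); save(p,"side_now.png")
g=cv2.GaussianBlur(p["frame"].astype(np.float32),(0,0),.8)
G=np.linalg.norm(np.dstack([cv2.Sobel(g,cv2.CV_32F,1,0),cv2.Sobel(g,cv2.CV_32F,0,1)]),axis=2)
def run(E,z,x0):
    EP=np.vstack([np.linspace(a,b,60) for a,b in E])/1000
    c=lambda q:-cv2.remap(G,*[c.astype(np.float32).reshape(-1,1) for c in proj(p,place([EP],q,z)[0]).T],cv2.INTER_LINEAR).mean()
    for a in np.arange(0,.1,.015):
        r=min((minimize(lambda d:c(np.array([x0[0]+d[0]*.01,x0[1]+d[1]*.01,a])),[x,y],method="Nelder-Mead") for x in(-.15,0,.15) for y in(-.15,0,.15)),key=lambda r:r.fun); print(round(a,3),round(r.fun,1),(r.x*.01+x0).round(4))
print("tin");run([((-23,-26,0),(-23,26,0)),((-23,28,10),(-23,28,65)),((-23,-28,4),(-23,-28,28))],.008,np.array([.6125,.101]))
print("lane");run([((-41,-36,16),(-41,36,16)),((-41,36,26),(0,36,26)),((-41,-36,26),(75,-36,26)),((-41,-36,8),(135,-36,8)),((-41,-31,26),(0,-31,26))],0,np.array([.570,.0976]))
a=cv2.resize(p["frame"][135:210,205:275,::-1],None,fx=8,fy=8,interpolation=cv2.INTER_CUBIC); cv2.imwrite("pics/z.png",cv2.convertScaleAbs(a,alpha=1.8,beta=10))
E
python3 chk.py
```

```text
tin
0.0 -161.4 [0.6135 0.1017]
0.015 -161.3 [0.6137 0.1018]
0.03 -161.1 [0.6138 0.1018]
0.045 -160.8 [0.6139 0.1019]
0.06 -159.9 [0.6141 0.1021]
0.075 -158.8 [0.6143 0.1023]
0.09 -157.8 [0.6143 0.1023]
lane
0.0 -195.2 [0.5641 0.0945]
0.015 -193.9 [0.5646 0.0945]
0.03 -189.2 [0.5648 0.0945]
0.045 -183.2 [0.5646 0.0948]
0.06 -179.8 [0.5648 0.0956]
0.075 -178.1 [0.5645 0.0958]
0.09 -176.1 [0.5644 0.096 ]
```

View pics/z.png

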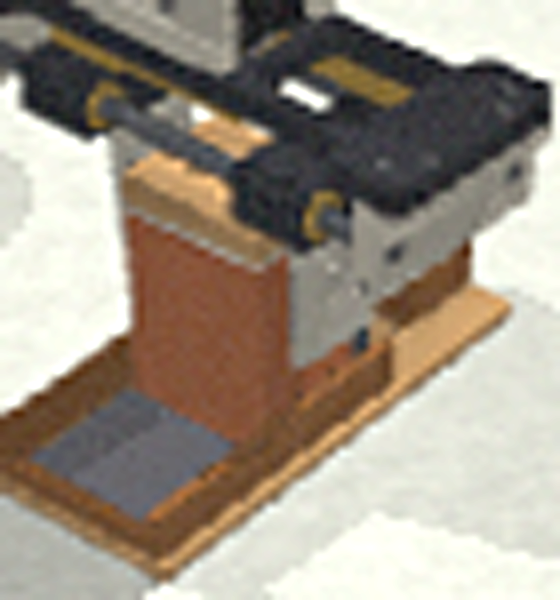

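The tin stands upright and flat; its near base edge (133,385)-(240,440) is parallel to the lip's inner edge (30,458)-(145,520). Final trim and a firmer press.

>>> carry_out(claw=[5,5,5,5], delta_pos=[[0.05,0,0],[0.05,0,0],[0,0,0],[0,0,0]], angular=[[0,0.001,0.002],[0,0.001,0],[0,0,0],[0,0,0]])

```text
clock: 28.4
position: [0.6138, 0.1014, 0.0377]
ee_rot: [3.141, 0.038, -0.002]
force: [-19.9, -0.5, 11.2]
width: 0.611
gripper_force: 39.7
```

```bash
python3 m.py; python3 m.py | tail -2
```

```text
t 28.4 pos [0.6138 0.1014 0.0377] d_cm [-0.28  0.05 -0.03] after turn d_cm [-0.28  0.03 -0.03] ang [ 0.0005  0.0011 -0.0546] F [-19.9  -0.5  11.2] w 0.611 gf 39.7 j [-0.14  0.64 -0.16  1.75  0.14  0.76 -1.92]
[[-19.6   -0.92 -11.01]
 [  0.35  -4.04  -0.14]]
[[-19.72  -0.94 -11.18]
 [  0.37  -4.05  -0.15]]
```

>>> carry_out(claw=[5,5,5,5], delta_pos=[[0,0,-0.03],[0,0,0],[0,0,0],[0,0,0]], angular=[[0,0,-0.001],[0,0,0],[0,0,0],[0,0,0]])

```text
clock: 29.2
position: [0.6138, 0.1014, 0.0378]
ee_rot: [3.141, 0.04, -0.002]
force: [-18.3, 0.9, 7.7]
width: 0.614
gripper_force: 39.6
```

```bash
python3 m.py
```

```text
t 29.2 pos [0.6138 0.1014 0.0378] d_cm [-0.28  0.05 -0.02] after turn d_cm [-0.28  0.03 -0.02] ang [ 0.0004  0.0012 -0.0538] F [-18.3   0.9   7.7] w 0.614 gf 39.6 j [-0.14  0.64 -0.16  1.75  0.14  0.76 -1.91]
[[-18.16  -1.18  -8.45]
 [  0.42  -3.8   -0.05]]
```

Load balanced on both posts (Mz ≈ 0, 18 N push, no further advance). Handing in.

```bash
python3 -c "
from cell import arm
print(arm.sign_off())"
```

```text
the job is handed in; nothing more can be done
None
```

I stood the copper tin flat in the lane pocket, slid it back until the force readings showed it on both stops (about 18 N), and handed the job in with it still gripped; the arm never went near the mug, and I saw no sign of the green tin or sugar jar moving, though I didn't re-measure them.

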